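# Clamp the sight-glass cap onto the vacuum trap

## Task

Clamp the loose sight-glass cap onto the bench vacuum trap: swing the hinged clamp ring fully shut around the two flanges by its upright peg, then turn the cam lever clockwise (seen from above) until it has drawn the ring tight, and let go. How far the lever must go differs each time and has to be felt: stop as soon as it takes about 12.5 N at the lever's grip, as less leaves the joint leaking and more cracks the cap. Do not push on the cap itself, and leave the tin, the tape roll and the battery where they are.

Things in the scene. Friction and masses are not known exactly. Their poses are not given: they have to be found in the camera images.
- housing: the fixed vacuum trap: dark base plate 185 x 135 x 10 mm (centred 18 mm towards -x of the origin) carrying a vertical aluminium canister whose upper end is a flange of 64 mm diameter. Origin on the bench, on the canister's axis; z up, -y roughly towards the robot (within 0.3 rad), +x to its right. On the +y side stands the fixed half of the clamp ring; the swinging half is on the -y side.
- stub_top (a point): centre of the upper face of the canister's flange (75 mm above the bench), on the canister's axis
- cap: loose flanged sight-glass cap lying on that flange: flange 64 mm diameter, 6 mm thick, hub 44 mm diameter, 14 mm high in all, about 0.25 kg. Origin at the centre of its underside, z up. At the start it lies 4 to 6 mm off centre towards the open side; the closing ring slides it over against the fixed half, whose exact seat differs by 3 mm from start to start.
- ring: the swinging half of the clamp ring (outer radius 42 mm, 66 to 84 mm above the bench), with lug and peg; the cam presses on a roller at its free end. Origin on its vertical hinge, 75 mm above the bench. Shut, its axes are parallel to the housing's (within 0.07 rad); it starts 0.7 to 1.0 rad open (anticlockwise from above), stays where left, and shuts clockwise.
- ring_hinge (a point): point on the ring's vertical hinge axis, 118 mm above the bench, at (50, 0) mm in the housing's frame
- ring_peg (a point): middle of the free part of the ring's upright black round peg, 13 mm diameter, top 135 mm above the bench, clear from 84 mm up; the point is 118 mm above the bench, 68 mm from the hinge axis, and with the ring shut at (12, -56) mm in the housing's frame. It swings at 1 N until it meets the cap some 0.1 rad before shut; about 8 N at the peg then seats the cap.
- lever (a joint): angle of the cam lever about its vertical pivot, rad: 0 parked with its arm along the housing's -y, growing clockwise seen from above, stop at 2.1. It starts parked at 0 to 0.15 and stays where left; it must be parked while the ring swings shut. The cam meets the ring's roller somewhere between 0.65 and 1.3, different each time, and the load climbs.
- lever_pivot (a point): point on the lever's vertical pivot axis, 118 mm above the bench, at (-83, -29) mm in the housing's frame
- lever_grip (a point): middle of the lever's upright black round grip, 14 mm diameter, 94 to 136 mm above the bench; the point is 118 mm above the bench, 60 mm from the pivot axis. Force here, square to the arm, while slowly turning: 5 to 6 N slack; once the cam bears it climbs to 12.5 N within about 0.3 rad. 11.5 to 13.5 N is right; from 14.5 N the cap may be overloaded.
- tin: bystander: round tin, 56 mm diameter, 32 mm high; origin under its centre
- tape: bystander: roll of tape lying flat, 60 mm diameter, 20 mm high; origin under its centre
- battery: bystander: flat battery pack, 45 x 91 x 10 mm; origin under its centre

How it is judged:
On the way:
1. the ring is swung shut around the flanges (angle between the x axis of ring and the x axis of housing, either way round below 0.1 rad), for 0.2 s.
At the end, for the whole second after the job is handed in: The ring is shut (its axes within 0.1 rad of the housing's) and, held by the lever alone, presses on the cap's flange with more than 15 N; the cap lies flat and still on the canister's flange, within 5 mm of its axis (contact force between ring and cap above 15 N and angle between the x axis of ring and the x axis of housing, either way round below 0.1 rad and horizontal distance between cap and stub_top below 0.005 m and angle between cap's own z axis and vertical below 0.05 rad and linear speed of cap below 0.01 m/s); the robot touches nothing.
It fails at once if the cap is overloaded: the ring presses on it with more than 80 N (contact force between ring and cap above 80 N).
It fails at once if the fingers or arm push on the cap with more than 3 N (contact force between any of the fingers, the arm and cap above 3 N).
It fails at once if the tin, the tape or the battery is moved more than 15 mm (distance of any of tin, tape, battery from where it was at the start of the episode above 0.015 m).
It also fails if it takes over 72 s, if anything falls off the work surface, if the arm or the gripper's body presses on something with over 40 N, if the wrist force passes 120 N, or if a joint passes its speed limit or range.

## Robot

A 6-joint arm with a two-finger parallel gripper is mounted at the origin on a cart in front of the work surface, level with it; the furniture and walls round the work are solid. World frame = base frame: x ahead of the robot, y to its left, z up, the work surface at z = 0. Lengths are in m, angles in rad, forces in N, time in s.
With the tool pointing down it reaches from about 0.325 to 1 m from the base axis. Payload 5.1 kg.
Tool frame: the origin (TCP) lies at the very end of the fingers, on their centre line; the grasp point (between the pads) lies 19 mm behind it; y points along the fingers, x is the direction in which the jaws open and shut, and the axes are right-handed (so a half turn about y gives the same grasp; the last joint's range is limited). The gripper opens to 85 mm and grips with 20 to 120 N. Pads are 22 mm wide; open, the fingers measure 114 mm over their backs; the gripper's body (76 mm by 85 mm) begins 54 mm behind the grasp point. The pads swing forward as they close: fully open they stand 13 mm farther back than shut.
Start: joints at [-1.409, 0.124, 1.65, -0, 1.367, -0.083], TCP at [0.158, -0.631, 0.231] pointing down, gripper open.
Joint ranges: [-2.61, 2.61], [-1.02, 2.33], [0.03, 2.71], [-1.35, 4.49], [0.32, 2.68], [-2.91, 2.91]. Speed limits (rad/s): [2.57, 2.57, 3.14, 3.14, 3.14, 3.14].

## Interface

Orientations are given as a rotation vector (axis times angle).
In Python, from cell import ctrl gives the robot as it stands.
- The arm moves only by the shell command python3 -m crank 'ROWS' [OPENING]. ROWS is text: rows parted by semicolons, each of 6 numbers parted by spaces: the shift along the world's x, y, z in m, then the turn, a rotation vector about the world's x, y, z in degrees. In form: x y z wx wy wz; .... A call has 1 to 5 rows; each row shifts and turns the pose as measured when the row begins; what a row does not reach is not made up. A row lasts 1/10 s, in which the tool goes at most 50 mm and 8.59 degrees, less where a joint would pass 70% of its speed; a pose out of reach is approached as far as the arm can. A call with a gripper value outside its range is refused whole. OPENING is the closure, from 0 (fully open) to 1 (shut), set as the call begins (- or left out, the last holds). The fingers move at their own pace and stop on an object; the grip force is fixed at half the most. Time passes only in rows, so rows that do not move let the fingers close. It gives the time, the measured TCP pose, the force and the opening at its end, in the units of the state.
- ctrl.sense(): the state, without advancing time (a new reading comes with each control period).
- ctrl.capture(name): name is "side" or "top" or "wrist"; returns a dict with "img" (384x512x3 uint8, red, green, blue), "fx", "fy", "cx", "cy" (pixels), "dist_coeffs" ([k1, k2, p1, p2, k3] as OpenCV has them; the pictures are not rectified), "R" (3x3) and "t" (3): a world point X has camera coordinates R X + t. Camera axes: x right, y down, z forward; pixel columns grow to the right and rows downward; lengths in m; the calibration is good to about 2 mm. A picture is of the moment at which its call begins. There is no depth.
- ctrl.job_done(): hands the job in, once; it reports no verdict.
The state is a dict: "clock": time; "joint_pos": joint angles; "joint_vel": joint speeds; "tau": joint torques, N m; "tool_pos": TCP position; "eef_rot": TCP orientation; "ft_force": force on the tool from outside, world axes, zero at the start; "wrist_torque": the same for the moment, N m; "grip_width": finger opening in m.
Only numpy, scipy, OpenCV 4.12 (cv2) and the standard library are available. Lean on these libraries where they do the work, as an engineer would, in place of code of your own. Each camera call takes 0.05 s, during which the arm holds its last target.

## Working session

There is one attempt and no reset: what is moved stays moved. The work goes in short steps, Python scripts to look and compute and a shell command to move; the robot and the scene stay as the last step left them, time stands still between calls to the robot, and variables do not carry over. Pictures are saved under pics/ and viewed, and the job is handed in when it is done.

```bash
ls; mkdir -p pics; python3 - <<'E'
from cell import ctrl
import cv2,numpy as np
s=ctrl.sense()
for k,v in s.items(): print(k,np.round(v,4))
for n in("side","top","wrist"):
    c=ctrl.capture(n); cv2.imwrite(f"pics/{n}0.png",c["img"][:,:,::-1])
    print(n,c["fx"],c["cx"],c["cy"],np.round(c["dist_coeffs"],3),np.round(c["R"],3).tolist(),np.round(c["t"],3))
E
```

```text
pics
clock 0.0
joint_pos [-1.4086  0.1245  1.6517 -0.      1.3675 -0.0826]
joint_vel [-0.0025  0.0012 -0.001   0.0016  0.0006  0.    ]
tau [ 1.70000e-03 -4.23609e+01 -3.65451e+01  0.00000e+00  6.90000e-03
 -0.00000e+00]
tool_pos [ 0.1574 -0.63    0.23  ]
eef_rot [-1.3136  1.0281 -1.0255]
ft_force [ 0.0197 -0.3163  0.4105]
wrist_torque [-0.019   0.0182 -0.0161]
grip_width 0.0853
side 448.1284276860104 258.13337845889146 187.7342231930759 [-0.173  0.     0.     0.     0.   ] [[-0.914, -0.405, -0.024], [-0.197, 0.495, -0.846], [0.354, -0.769, -0.532]] [0.526 0.194 1.018]
top 486.687312397956 252.11050478298108 189.15056698055992 [0.001 0.    0.    0.    0.   ] [[0.02, -1.0, -0.021], [-0.998, -0.018, -0.062], [0.061, 0.022, -0.998]] [-0.024  0.595  1.203]
wrist 270.3846846350756 255.78738806122553 190.76860298585677 [-0.034  0.     0.     0.     0.   ] [[0.242, -0.97, -0.002], [-0.93, -0.233, 0.286], [-0.278, -0.068, -0.958]] [-0.649 -0.038  0.379]
```

View pics/top0.png

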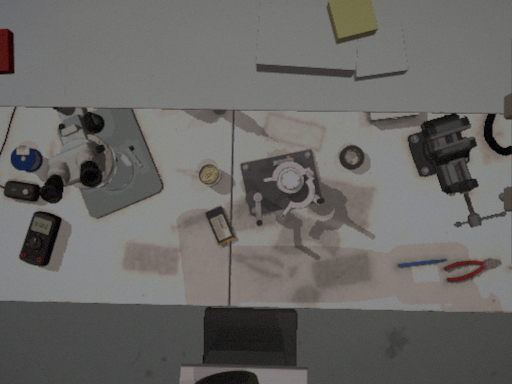

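View pics/side0.png

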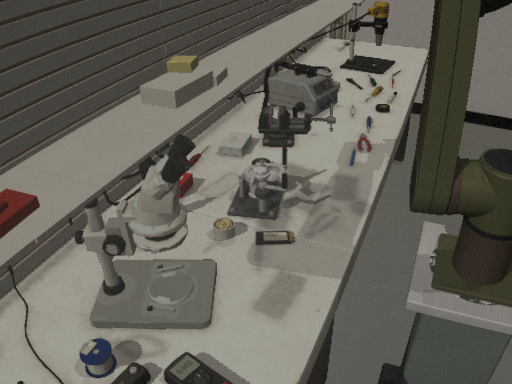

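View pics/wrist0.png

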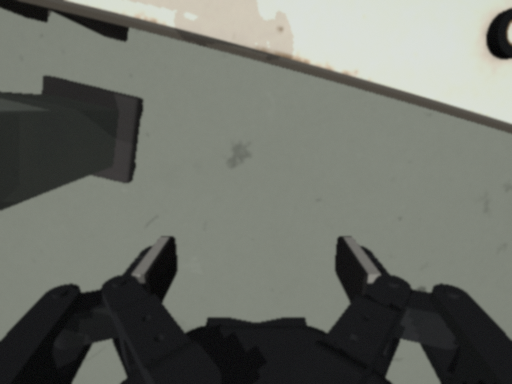

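```bash
python3 - <<'E'
import cv2
t=cv2.imread("pics/top0.png")[130:260,190:370]
cv2.imwrite("pics/top0c.png",cv2.resize(t,(792,572),interpolation=cv2.INTER_CUBIC))
t=cv2.imread("pics/side0.png")[145:255,200:340]
cv2.imwrite("pics/side0c.png",cv2.resize(t,(763,600),interpolation=cv2.INTER_CUBIC))
E
```

```text
(no output)
```

View pics/top0c.png

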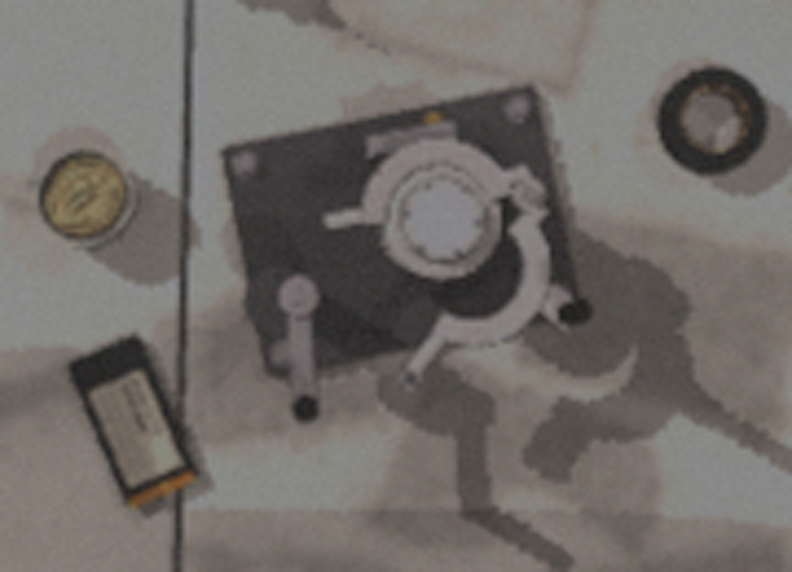

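View pics/side0c.png

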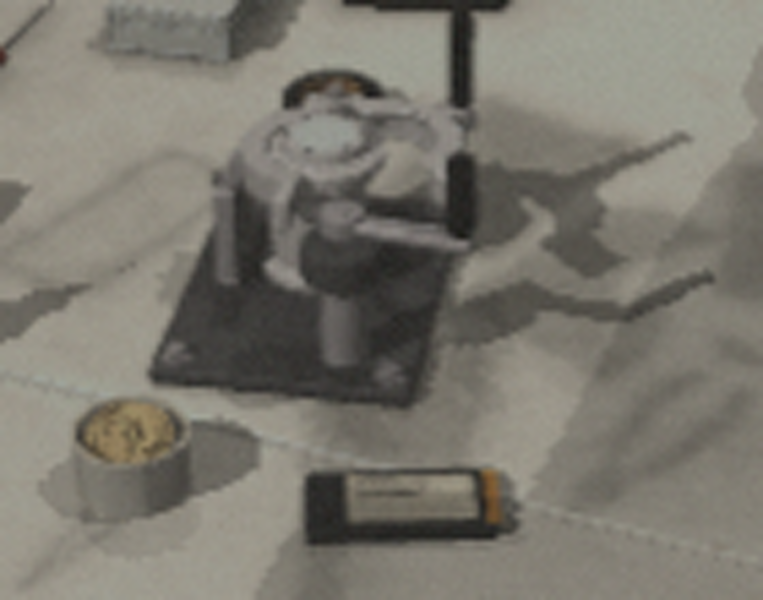

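```bash
cat > h.py <<'E'
import numpy as np,cv2
from cell import ctrl
def ray(c,px):
    K=np.array([[c["fx"],0,c["cx"]],[0,c["fy"],c["cy"]],[0,0,1]])
    n=cv2.undistortPoints(np.array([[px]],float),K,np.array(c["dist_coeffs"]))[0,0]
    R=np.array(c["R"]);return -R.T@np.array(c["t"]),R.T@np.array([n[0],n[1],1])
def onz(c,px,z):
    o,d=ray(c,px);return (o+d*(z-o[2])/d[2])[:2]
def proj(c,X):
    K=np.array([[c["fx"],0,c["cx"]],[0,c["fy"],c["cy"]],[0,0,1]])
    return cv2.projectPoints(np.atleast_2d(np.array(X,float)),cv2.Rodrigues(np.array(c["R"]))[0],np.array(c["t"]),K,np.array(c["dist_coeffs"]))[0][:,0]
E
python3 - <<'E'
from h import *
from scipy.optimize import least_squares
c=ctrl.capture("top")
P=lambda u,v:((u+.5)/4.4-.5+190,(v+.5)/4.4-.5+130)
cor=np.array([onz(c,P(*p),.010) for p in [(225,147),(537,87),(580,308),(268,375)]])
print(cor,[np.linalg.norm(cor[i]-cor[i-1]) for i in range(4)])
loc=np.array([[-110.5,67.5],[74.5,67.5],[74.5,-67.5],[-110.5,-67.5]])/1e3
def T(p,l):
    ca,sa=np.cos(p[2]),np.sin(p[2]);return np.atleast_2d(l)@np.array([[ca,sa],[-sa,ca]])+p[:2]
r=least_squares(lambda p:(T(p,loc)-cor).ravel(),[.5,0,-1.6]);p=r.x
print("housing",p,r.fun*1e3)
for n,px,z in [("peg",(577,311),.135),("grip",(305,408),.136),("captop",(441,220),.089),("tin",(85,195),.032),("tape",(712,122),.02),("bat",(133,425),.01),("pivot",(299,296),.1)]:
    w=onz(c,P(*px),z); l=np.linalg.solve(np.array([[np.cos(p[2]),-np.sin(p[2])],[np.sin(p[2]),np.cos(p[2])]]),w-p[:2])
    print(n,w,l)
for n,l in [("hinge",(.05,0)),("pegshut",(.012,-.056)),("pivot",(-.083,-.029))]: print(n,T(p,l)[0])
E
```

```text
[[ 0.66130226  0.01760216]
 [ 0.69907103 -0.16128753]
 [ 0.57230526 -0.18732642]
 [ 0.53062012 -0.00976944]] [np.float64(0.13351788352808902), np.float64(0.18283326782435227), np.float64(0.12941245365041332), np.float64(0.18238456708874043)]
housing [ 0.61965149 -0.10278381 -1.35656028] [ 0.81370675  1.93846409  2.37611988  0.05742816 -2.77189077 -2.60482503
 -0.41793586  0.60893278]
peg [ 0.56539453 -0.17079282] [ 0.05491918 -0.06747537]
grip [ 0.51299411 -0.03218024] [-0.09166497 -0.0892087 ]
captop [ 0.61479764 -0.10294218] [-0.00087718 -0.00477655]
tin [0.63011234 0.09525607] [-0.19128852  0.05232519]
tape [ 0.67919084 -0.2598768 ] [0.16615983 0.0247801 ]
bat [0.50056508 0.06690173] [-0.19112427 -0.08028867]
pivot [ 0.57205142 -0.02762797] [-0.08355753 -0.03053368]
hinge [ 0.63028154 -0.15164077]
pegshut [ 0.56748291 -0.12641514]
pivot [ 0.57366857 -0.0278467 ]
```

```bash
cat >> h.py <<'E'
H=np.array([0.61965,-0.10278,-1.35656])
def W(l):
    ca,sa=np.cos(H[2]),np.sin(H[2]);return np.array([ca*l[0]-sa*l[1],sa*l[0]+ca*l[1]])+H[:2]
hinge=W((.05,0));pivot=W((-.083,-.029))
def st():
    s=ctrl.sense();R=cv2.Rodrigues(np.array(s["eef_rot"]))[0]
    x=R[:,0];print("t",round(s["clock"],2),"tcp",np.round(s["tool_pos"],4),"xyaw",round(np.degrees(np.arctan2(x[1],x[0])),1),"tilt",np.round(R[:,1],3),"q6",round(s["joint_pos"][5],2),"F",np.round(s["ft_force"],2),"w",round(s["grip_width"],4))
    return s
E
python3 - <<'E'
from h import *
st()
peg=onz(ctrl.capture("top"),((577.5)/4.4-.5+190,(311.5)/4.4-.5+130),.135)
r=peg-hinge;a=np.degrees(np.arctan2(r[1],r[0]));print("peg",peg,"radial deg",a,"tangent",a-90, np.linalg.norm(r))
rs=W((.012,-.056))-hinge;print("shut radial",np.degrees(np.arctan2(rs[1],rs[0])))
g=np.array([0.51299,-0.03218])-pivot;print("lever radial",np.degrees(np.arctan2(g[1],g[0])),np.linalg.norm(g),"zero",np.degrees(H[2])-90)
E
```

```text
t 0.2 tcp [ 0.1574 -0.6303  0.2305] xyaw -76.0 tilt [-0.     0.001 -1.   ] q6 -0.08 F [ 0.44 -0.32 -0.17] w 0.0855
peg [ 0.56539453 -0.17079282] radial deg -163.55204936057092 tangent -253.55204936057092 0.06765411595451892
shut radial 158.1151427980636
lever radial -175.9115392124893 0.06083186930970812 zero -167.72516265626695
```

```bash
R='0.016 0.018 0.012 0 0 7.3'; python3 -m crank '0.016 0.018 0.012 0 0 7.3;0.016 0.018 0.012 0 0 7.3;0.016 0.018 0.012 0 0 7.3;0.016 0.018 0.012 0 0 7.3;0.016 0.018 0.012 0 0 7.3' 0.6; python3 -c "
from h import *;st()"
```

```text
clock: 0.75
tool_pos: [0.237, -0.5372, 0.2877]
eef_rot: [-1.502, 0.529, -0.518]
ft_force: [0.6, -0.9, 0.4]
grip_width: 0.0342
t 0.75 tcp [ 0.237  -0.5372  0.2877] xyaw -38.3 tilt [-0.005  0.007 -1.   ] q6 -0.58 F [ 0.57 -0.86  0.38] w 0.0342
```

```bash
python3 -m crank '0.016 0.018 0 0 0 7.2;0.016 0.018 0 0 0 7.2;0.016 0.018 0 0 0 7.2;0.016 0.018 0 0 0 7.2;0.016 0.018 0 0 0 7.2' >/dev/null;python3 -m crank '0.016 0.018 0 0 0 7.2;0.016 0.018 0 0 0 7.2;0.016 0.018 0 0 0 7.2;0.016 0.018 0 0 0 7.2;0.016 0.018 0 0 0 7.2'>/dev/null;python3 -m crank '0.016 0.018 0 0 0 7.2;0.016 0.018 0 0 0 7.2;0.016 0.018 0 0 0 7.2;0.016 0.018 0 0 0 7.2;0.016 0.018 0 0 0 7.2'; python3 -c "
from h import *;st()"
```

```text
clock: 2.25
tool_pos: [0.4854, -0.2548, 0.2903]
eef_rot: [-1.331, -1.003, 1.007]
ft_force: [0.1, -0.4, -0.4]
grip_width: 0.0342
t 2.25 tcp [ 0.4854 -0.2548  0.2903] xyaw 74.2 tilt [ 0.    -0.005 -1.   ] q6 -1.88 F [ 0.06 -0.39 -0.4 ] w 0.0342
```

```bash
python3 -m crank '0.016 0.017 -0.01 0 0 6.4;0.016 0.017 -0.02 0 0 6.4;0.016 0.017 -0.02 0 0 6.4;0.016 0.017 -0.02 0 0 6.4;0.016 0.016 -0.02 0 0 6.4'; python3 -c "
from h import *;st()
c=ctrl.capture('wrist');cv2.imwrite('pics/w1.png',c['img'][:,:,::-1])
c=ctrl.capture('top');cv2.imwrite('pics/t1.png',cv2.resize(c['img'][130:260,190:370,::-1],(792,572)))
"
```

```text
clock: 2.75
tool_pos: [0.5703, -0.1674, 0.2023]
eef_rot: [-1.061, -1.439, 1.433]
ft_force: [1.1, 0.3, 0.3]
grip_width: 0.034
t 2.75 tcp [ 0.5703 -0.1674  0.2023] xyaw 107.7 tilt [ 0.012 -0.005 -1.   ] q6 -2.26 F [1.14 0.26 0.27] w 0.034
```

View pics/w1.png

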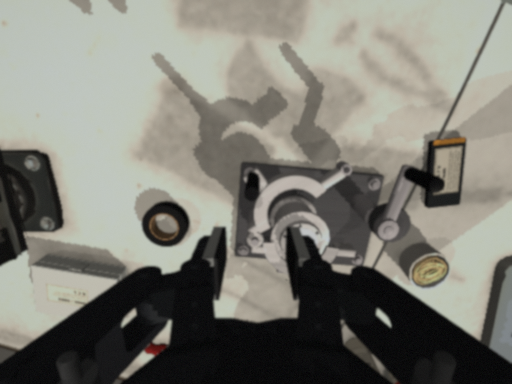

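```bash
python3 -c "
import cv2
t=cv2.imread('pics/w1.png')[140:290,190:450]
cv2.imwrite('pics/w1c.png',cv2.resize(t,(780,450),interpolation=cv2.INTER_CUBIC))"
```

```text
(no output)
```

View pics/w1c.png

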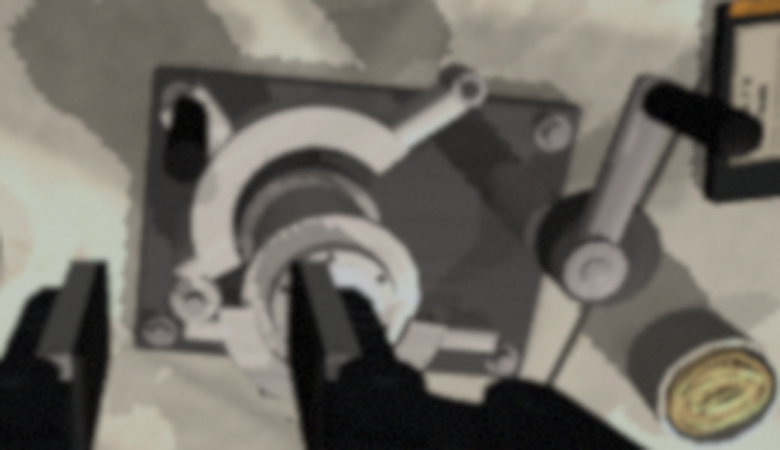

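View pics/t1.png

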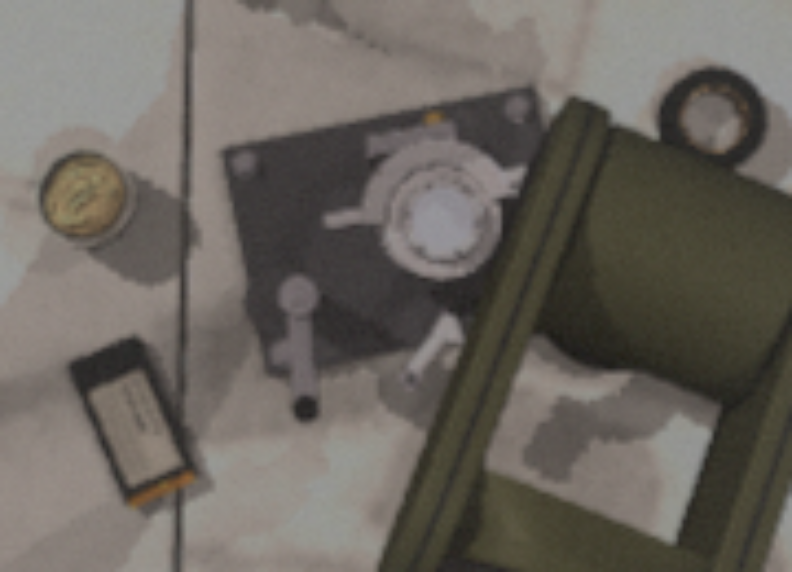

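```bash
python3 - <<'E'
from h import *
st()
c=ctrl.capture("wrist")
print("peg top",onz(c,(190+185/3,140+163/3),.135),"grip",onz(c,(190+742/3,140+132/3),.136), "pivot hub", onz(c,(190+596/3,140+267/3),.1),"bed peg base",onz(c,(190+190/3,140+100/3),.09))
print(proj(c,[[.5654,-.1708,.135],[.513,-.0322,.136],[*ctrl.sense()["tool_pos"]]]))
E
```

```text
t 2.85 tcp [ 0.5689 -0.1658  0.1989] xyaw 107.6 tilt [ 0.006 -0.002 -1.   ] q6 -2.25 F [-0.34  0.08 -0.11] w 0.0342
peg top [ 0.56144475 -0.17190081] grip [ 0.50808338 -0.03365878] pivot hub [ 0.56554433 -0.03068076] bed peg base [ 0.55482136 -0.17317781]
[[251.5074543  199.20159368]
 [436.00012292 190.1658535 ]
 [253.56073445 243.21155698]]
```

```bash
python3 -m crank '-0.005 -0.005 -0.01 0 0 0;0 0 -0.02 0 0 0;0 0 -0.018 0 0 0;0 0 -0.01 0 0 0;0 0 -0.005 0 0 0'; python3 -c "
from h import *;st()"
```

```text
clock: 3.4
tool_pos: [0.5635, -0.178, 0.1412]
eef_rot: [-1.075, -1.429, 1.425]
ft_force: [0.7, -0.9, 0.4]
grip_width: 0.0344
t 3.4 tcp [ 0.5635 -0.178   0.1412] xyaw 106.9 tilt [ 0.017 -0.01  -1.   ] q6 -2.26 F [ 0.72 -0.92  0.4 ] w 0.0344
```

```bash
python3 -m crank '0 0.005 0 0 0 0;0 0 -0.013 0 0 0;0 0 -0.015 0 0 0;0 0 -0.013 0 0 0;0 0 0 0 0 0'; python3 -c "
from h import *;st()
c=ctrl.capture('wrist');cv2.imwrite('pics/w2.png',c['img'][:,:,::-1])"
```

```text
clock: 3.9
tool_pos: [0.5635, -0.1738, 0.0986]
eef_rot: [-1.079, -1.429, 1.424]
ft_force: [-1.1, -0.3, -0.2]
grip_width: 0.0339
t 3.9 tcp [ 0.5635 -0.1738  0.0986] xyaw 106.8 tilt [ 0.019 -0.011 -1.   ] q6 -2.25 F [-1.08 -0.32 -0.19] w 0.0339
```

View pics/w2.png

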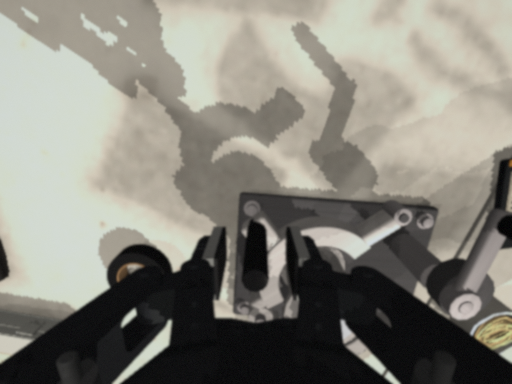

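```bash
python3 - <<'E'
from h import *
p=ctrl.sense()["tool_pos"][:2];
for th in range(-165,-210,-4):
    a=np.radians(th);q=hinge+.068*np.array([np.cos(a),np.sin(a)]);print(th,np.round(q,4),np.round((q-p)*1e3,1));p=q
E
```

```text
-165 [ 0.5646 -0.1692] [0.5 4.8]
-169 [ 0.5635 -0.1646] [-1.1  4.6]
-173 [ 0.5628 -0.1599] [-0.7  4.7]
-177 [ 0.5624 -0.1552] [-0.4  4.7]
-181 [ 0.5623 -0.1505] [-0.1  4.7]
-185 [ 0.5625 -0.1457] [0.2 4.7]
-189 [ 0.5631 -0.141 ] [0.6 4.7]
-193 [ 0.564  -0.1363] [0.9 4.7]
-197 [ 0.5653 -0.1318] [1.2 4.6]
-201 [ 0.5668 -0.1273] [1.5 4.5]
-205 [ 0.5687 -0.1229] [1.9 4.4]
-209 [ 0.5708 -0.1187] [2.2 4.2]
```

```bash
python3 -m crank '0 0.005 0 0 0 -2;-0.001 0.005 0 0 0 -4;-0.001 0.005 0 0 0 -4;0 0.005 0 0 0 -4;0 0.005 0 0 0 -4'; python3 -c "
from h import *;st()"
```

```text
clock: 4.45
tool_pos: [0.5631, -0.1499, 0.1005]
eef_rot: [-1.252, -1.187, 1.19]
ft_force: [-0.2, -1.6, -1.8]
grip_width: 0.034
t 4.45 tcp [ 0.5631 -0.1499  0.1005] xyaw 88.0 tilt [ 0.017 -0.02  -1.   ] q6 -1.88 F [-0.19 -1.63 -1.84] w 0.034
```

```bash
python3 -m crank '0 0.003 0 0 0 -3;0 0.003 0 0 0 -3;0 0.002 0 0 0 -2;0 0.002 0 0 0 -2;0 0 0 0 0 0'; python3 -c "
from h import *;st()"
```

```text
clock: 4.95
tool_pos: [0.5648, -0.14, 0.1025]
eef_rot: [-1.335, -1.051, 1.057]
ft_force: [-0.2, 0.2, -0.6]
grip_width: 0.0344
t 4.95 tcp [ 0.5648 -0.14    0.1025] xyaw 77.7 tilt [ 0.016 -0.026 -1.   ] q6 -1.67 F [-0.18  0.2  -0.6 ] w 0.0344
```

```bash
for i in 1; do python3 -m crank '0.0005 0.002 -0.001 0 0 -2;0.0005 0.002 -0.001 0 0 -2;0 0 0 0 0 0'; done; python3 -c "
from h import *;st()
c=ctrl.capture('wrist');cv2.imwrite('pics/w3.png',c['img'][:,:,::-1])"
```

```text
clock: 5.25
tool_pos: [0.5668, -0.1367, 0.102]
eef_rot: [-1.364, -0.998, 1.005]
ft_force: [-0.6, -0.4, -1.3]
grip_width: 0.034
t 5.25 tcp [ 0.5668 -0.1367  0.102 ] xyaw 73.7 tilt [ 0.016 -0.029 -0.999] q6 -1.59 F [-0.64 -0.42 -1.28] w 0.034
```

View pics/w3.png

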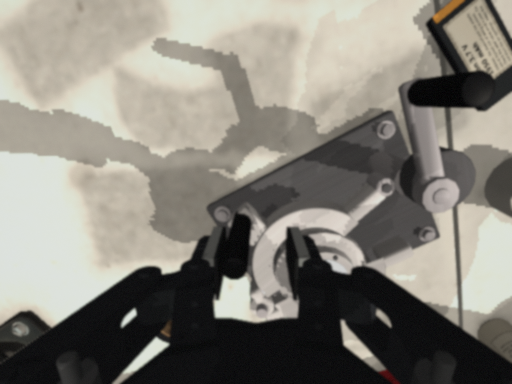

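```bash
python3 -m crank '0 0.002 -0.001 0 0 -2;0 0.002 -0.001 0 0 -2;0 0 0 0 0 0';python3 -c "
from h import *;st()";  python3 -m crank '0 0.0015 -0.001 0 0 -1;0 0.0015 0 0 0 -1;0 0 0 0 0 0'; python3 -c "
from h import *;st()"
```

```text
clock: 5.6
tool_pos: [0.5677, -0.1336, 0.1011]
eef_rot: [-1.392, -0.946, 0.953]
ft_force: [-0.3, -0.5, 0.2]
grip_width: 0.0343
t 5.6 tcp [ 0.5677 -0.1336  0.1011] xyaw 69.7 tilt [ 0.017 -0.031 -0.999] q6 -1.52 F [-0.27 -0.51  0.17] w 0.0343
clock: 5.9
tool_pos: [0.5679, -0.131, 0.1005]
eef_rot: [-1.405, -0.919, 0.927]
ft_force: [-0.0, 0.3, 0.2]
grip_width: 0.0343
t 5.9 tcp [ 0.5679 -0.131   0.1005] xyaw 67.7 tilt [ 0.016 -0.032 -0.999] q6 -1.48 F [-0.04  0.28  0.19] w 0.0343
```

```bash
python3 -m crank '0.0005 0.003 0 0 0 -1;0.0005 0.003 0 0 0 -1;0 0 0 0 0 0';python3 -c "
from h import *;st()";  python3 -m crank '0.0005 0.002 0 0 0 0;0.0005 0.002 0 0 0 0;0 0 0 0 0 0'; python3 -c "
from h import *;st()"
```

```text
clock: 6.2
tool_pos: [0.5691, -0.1246, 0.1005]
eef_rot: [-1.418, -0.89, 0.899]
ft_force: [-0.2, 0.4, -0.1]
grip_width: 0.0338
t 6.2 tcp [ 0.5691 -0.1246  0.1005] xyaw 65.6 tilt [ 0.015 -0.033 -0.999] q6 -1.43 F [-0.21  0.37 -0.15] w 0.0338
clock: 6.5
tool_pos: [0.5699, -0.1203, 0.1004]
eef_rot: [-1.418, -0.89, 0.9]
ft_force: [-0.7, -0.4, -0.7]
grip_width: 0.0342
t 6.5 tcp [ 0.5699 -0.1203  0.1004] xyaw 65.6 tilt [ 0.014 -0.033 -0.999] q6 -1.42 F [-0.66 -0.38 -0.68] w 0.0342
```

```bash
python3 -m crank '0.0005 0.0015 0 0 0 0;0.0005 0.0015 0 0 0 0;0 0 0 0 0 0';python3 -c "
from h import *;st()";  python3 -m crank '0.0005 0.0015 0 0 0 0;0 0 0 0 0 0'; python3 -c "
from h import *;st()
c=ctrl.capture('wrist');cv2.imwrite('pics/w4.png',c['img'][:,:,::-1])"
```

```text
clock: 6.8
tool_pos: [0.5703, -0.1186, 0.1004]
eef_rot: [-1.419, -0.888, 0.903]
ft_force: [-1.6, -2.2, 0.7]
grip_width: 0.0341
t 6.8 tcp [ 0.5703 -0.1186  0.1004] xyaw 65.6 tilt [ 0.013 -0.037 -0.999] q6 -1.41 F [-1.59 -2.23  0.69] w 0.0341
clock: 7.0
tool_pos: [0.5703, -0.1187, 0.1003]
eef_rot: [-1.421, -0.885, 0.906]
ft_force: [-0.7, -1.4, 0.4]
grip_width: 0.0344
t 7.0 tcp [ 0.5703 -0.1187  0.1003] xyaw 65.6 tilt [ 0.011 -0.04  -0.999] q6 -1.41 F [-0.66 -1.38  0.43] w 0.0344
```

View pics/w4.png

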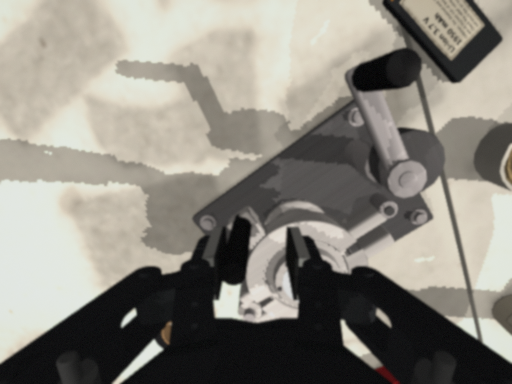

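```bash
python3 -m crank '0.001 0.003 0 0.6 0 0;0.001 0.003 0 0.6 0 0';python3 -c "
from h import *;st()";  python3 -m crank '0.001 0.003 0 0.6 0 0;0.001 0.003 0 0.6 0 0'; python3 -c "
from h import *;st()"
```

```text
clock: 7.25
tool_pos: [0.5705, -0.1174, 0.1005]
eef_rot: [-1.409, -0.887, 0.904]
ft_force: [-6.3, -15.5, 1.6]
grip_width: 0.0342
t 7.25 tcp [ 0.5705 -0.1174  0.1005] xyaw 65.7 tilt [ 0.006 -0.029 -1.   ] q6 -1.42 F [ -6.35 -15.49   1.59] w 0.0342
clock: 7.45
tool_pos: [0.5703, -0.1172, 0.1006]
eef_rot: [-1.396, -0.887, 0.903]
ft_force: [-4.4, -13.6, 1.9]
grip_width: 0.0341
t 7.45 tcp [ 0.5703 -0.1172  0.1006] xyaw 65.8 tilt [ 0.001 -0.019 -1.   ] q6 -1.43 F [ -4.36 -13.6    1.87] w 0.0341
```

```bash
python3 -m crank '-0.002 -0.005 0 0 0 0;-0.001 -0.004 0 0 0 0;0 0 0.02 0 0 0;0 0 0.03 0 0 0;0 0 0.03 0 0 0';python3 -c "
from h import *;st()";  python3 -m crank '-0.03 0.03 0 0 0 5;-0.03 0.03 0 0 0 5;0 0.03 0 0 0 5;0 0.03 0 0 0 5;0 0 0 0 0 0'; python3 -c "
from h import *;st()
c=ctrl.capture('top');cv2.imwrite('pics/t2.png',cv2.resize(c['img'][130:260,190:370,::-1],(792,572)))
c=ctrl.capture('wrist');cv2.imwrite('pics/w5.png',c['img'][:,:,::-1])"
```

```text
clock: 7.95
tool_pos: [0.5636, -0.1233, 0.1759]
eef_rot: [-1.383, -0.881, 0.902]
ft_force: [-0.3, 1.7, -0.4]
grip_width: 0.034
t 7.95 tcp [ 0.5636 -0.1233  0.1759] xyaw 65.7 tilt [-0.01  -0.009 -1.   ] q6 -1.45 F [-0.34  1.69 -0.37] w 0.034
clock: 8.45
tool_pos: [0.5057, 0.0019, 0.1836]
eef_rot: [-1.248, -1.169, 1.161]
ft_force: [-0.4, -0.4, -0.3]
grip_width: 0.0344
t 8.45 tcp [0.5057 0.0019 0.1836] xyaw 86.4 tilt [ 0.01  -0.004 -1.   ] q6 -1.61 F [-0.44 -0.43 -0.33] w 0.0344
```

View pics/t2.png

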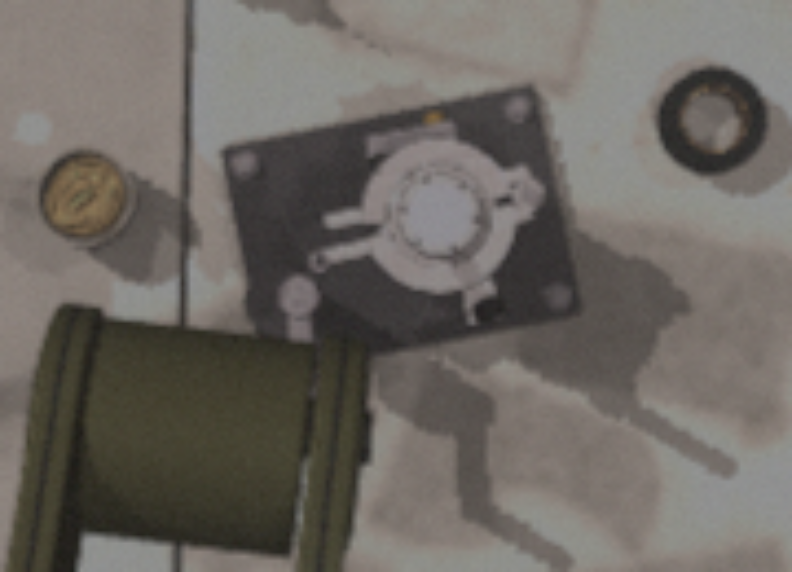

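View pics/w5.png

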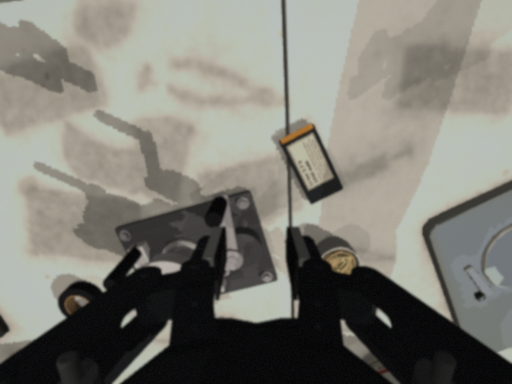

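```bash
python3 - <<'E'
from h import *
c=ctrl.capture("top")
q=onz(c,(487.5/4.4-.5+190,304/4.4-.5+130),.135);r=q-hinge
print(q,np.degrees(np.arctan2(r[1],r[0])),np.linalg.norm(r))
for a in range(0,130,8):
    b=np.radians(-167.725-a)
    print(round(np.radians(a),2),np.round(pivot+.06*np.array([np.cos(b),np.sin(b)]),4))
st()
E
```

```text
[ 0.56838509 -0.12465012] 156.44231256878456 0.06752242228698253
0.0 [ 0.515  -0.0406]
0.14 [ 0.5138 -0.0323]
0.28 [ 0.5138 -0.0239]
0.42 [ 0.5149 -0.0157]
0.56 [ 0.5172 -0.0076]
0.7 [5.206e-01 1.000e-04]
0.84 [0.525  0.0072]
0.98 [0.5303 0.0136]
1.12 [0.5365 0.0193]
1.26 [0.5434 0.024 ]
1.4 [0.5509 0.0277]
1.54 [0.5589 0.0303]
1.68 [0.5671 0.0318]
1.82 [0.5755 0.0321]
1.95 [0.5838 0.0313]
2.09 [0.5919 0.0293]
2.23 [0.5997 0.0262]
t 8.6 tcp [ 0.5062 -0.0011  0.1835] xyaw 86.2 tilt [ 0.009 -0.006 -1.   ] q6 -1.61 F [-0.93  0.01 -0.08] w 0.0341
```

```bash
python3 -m crank '0.004 -0.016 -0.015 0 0 4;0.003 -0.015 -0.015 0 0 4;0 0 -0.005 0 0 0;0 0 0 0 0 0'; python3 -c "
from h import *;st()
c=ctrl.capture('wrist');cv2.imwrite('pics/w6.png',c['img'][:,:,::-1])"
```

```text
clock: 9.0
tool_pos: [0.5145, -0.0353, 0.1481]
eef_rot: [-1.187, -1.267, 1.258]
ft_force: [0.5, -1.0, -0.6]
grip_width: 0.034
t 9.0 tcp [ 0.5145 -0.0353  0.1481] xyaw 94.0 tilt [ 0.012 -0.003 -1.   ] q6 -1.81 F [ 0.47 -1.   -0.64] w 0.034
```

View pics/w6.png

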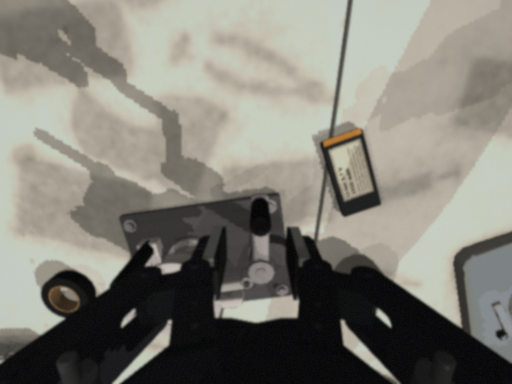

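```bash
python3 -m crank '0 0 -0.015 0 0 0;0 0 -0.017 0 0 0;0 0 -0.013 0 0 0;0 0 -0.002 0 0 0;0 0 0 0 0 0'; python3 -c "
from h import *;st()
c=ctrl.capture('wrist');cv2.imwrite('pics/w7.png',c['img'][:,:,::-1])"
```

```text
clock: 9.55
tool_pos: [0.5154, -0.0342, 0.0999]
eef_rot: [-1.19, -1.269, 1.255]
ft_force: [0.4, 0.1, 0.5]
grip_width: 0.0342
t 9.55 tcp [ 0.5154 -0.0342  0.0999] xyaw 93.9 tilt [ 0.015 -0.003 -1.   ] q6 -1.81 F [0.36 0.07 0.48] w 0.0342
```

View pics/w7.png

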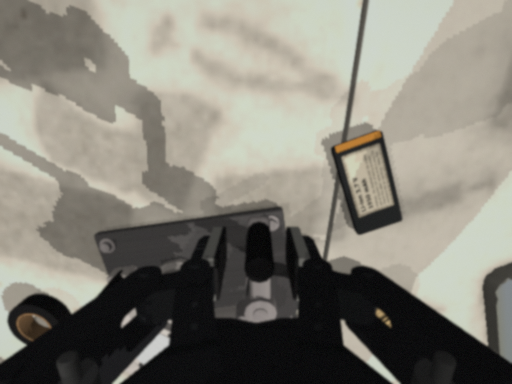

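```bash
cat > L.py <<'E'
from h import *
import sys
def lev(d=(0.05,0.1,0.15),quiet=False):
    s=ctrl.sense();R=cv2.Rodrigues(np.array(s["eef_rot"]))[0];x=R[:2,0]/np.linalg.norm(R[:2,0]);p=np.array(s["tool_pos"])
    h=s["grip_width"]/2-.007
    g=p[:2]-h*x;r=g-pivot;th=np.arctan2(r[1],r[0]);al=(np.radians(-167.725)-th)%(2*np.pi)
    if al>5:al-=2*np.pi
    t=np.array([np.sin(th),-np.cos(th)]);F=np.array(s["ft_force"])
    print(f"t {s['clock']:.2f} alpha {al:.3f} r {np.linalg.norm(r)*1e3:.1f} Ft {-F[:2]@t:.2f} Fr {F[:2]@r/np.linalg.norm(r):.2f} Fz {F[2]:.1f} z {p[2]:.4f} tilt {np.round(R[:2,1],3)} yaw_err {np.degrees(np.arctan2(t[0]*x[1]-t[1]*x[0],t@x)):.1f}")
    for dd in d:
        b=th-dd;q=pivot+.06*np.array([np.cos(b),np.sin(b)])+h*np.array([np.sin(b),-np.cos(b)])
        yw=np.degrees((b-np.pi/2)-np.arctan2(x[1],x[0]));yw=(yw+180)%360-180
        print("  d",dd,"mm",np.round((q-p[:2])*1e3,1),"yaw",round(yw,1))
if __name__=="__main__":lev(*( [tuple(float(v) for v in sys.argv[1:])] if len(sys.argv)>1 else []))
E
python3 -m crank '0 0.004 0 0 0 0;0 0.003 0 0 0 0'; python3 L.py
```

```text
clock: 9.8
tool_pos: [0.5161, -0.027, 0.1011]
eef_rot: [-1.192, -1.27, 1.254]
ft_force: [0.1, 0.7, 0.3]
grip_width: 0.0343
t 9.80 alpha 0.052 r 57.6 Ft -0.67 Fr -0.22 Fz 0.3 z 0.1011 tilt [ 0.017 -0.004] yaw_err -5.4
  d 0.05 mm [-3.2  2.5] yaw 2.6
  d 0.1 mm [-3.   5.6] yaw -0.3
  d 0.15 mm [-2.6  8.6] yaw -3.2
```

```bash
python3 -m crank '-0.0015 0.003 -0.001 0 0 0;-0.001 0.003 0 0 0 -2'; python3 L.py;python3 -m crank '0 0.003 0 0 0 -2;0 0.003 0 0 0 -2'; python3 L.py
```

```text
clock: 10.0
tool_pos: [0.5148, -0.0214, 0.1012]
eef_rot: [-1.214, -1.245, 1.229]
ft_force: [2.6, -7.2, -4.6]
grip_width: 0.0342
t 10.00 alpha 0.152 r 58.7 Ft 7.33 Fr -2.14 Fz -4.6 z 0.1012 tilt [ 0.021 -0.007] yaw_err -1.7
  d 0.05 mm [-1.2  2.9] yaw -1.2
  d 0.1 mm [-0.7  5.9] yaw -4.0
  d 0.15 mm [0.  8.9] yaw -6.9
clock: 10.2
tool_pos: [0.5154, -0.0176, 0.1012]
eef_rot: [-1.255, -1.191, 1.181]
ft_force: [2.7, -6.8, -4.5]
grip_width: 0.034
t 10.20 alpha 0.219 r 58.7 Ft 6.76 Fr -2.76 Fz -4.5 z 0.1012 tilt [ 0.023 -0.016] yaw_err -2.0
  d 0.05 mm [-1.1  3. ] yaw -0.9
  d 0.1 mm [-0.3  5.9] yaw -3.8
  d 0.15 mm [0.5 8.9] yaw -6.6
```

```bash
python3 -m crank '-0.0005 0.0045 0 0.3 0.4 -3;-0.0005 0.0045 0 0.3 0.4 -4;0 0.0045 0 0.3 0.4 -4;0 0.0045 0 0 0 -4'; python3 L.py;
```

```text
clock: 10.6
tool_pos: [0.5168, -0.0052, 0.1023]
eef_rot: [-1.358, -0.977, 0.987]
ft_force: [1.8, -7.9, -1.6]
grip_width: 0.0343
t 10.60 alpha 0.428 r 61.4 Ft 7.34 Fr -3.41 Fz -1.6 z 0.1023 tilt [ 0.006 -0.018] yaw_err -5.4
  d 0.05 mm [1.6 2.8] yaw 2.5
  d 0.1 mm [3.  5.5] yaw -0.3
  d 0.15 mm [4.4 8.1] yaw -3.2
```

```bash
python3 -m crank '0.0015 0.003 -0.001 0.3 0 0;0.0015 0.003 -0.001 0.3 0 -3'; python3 L.py;python3 -m crank '0.001 0.002 0 0.2 0 -2'; python3 L.py 0.05;python3 -m crank '0.001 0.002 0 0.2 0 -2'; python3 L.py
```

```text
clock: 10.8
tool_pos: [0.5188, -0.0016, 0.1017]
eef_rot: [-1.372, -0.935, 0.946]
ft_force: [-4.3, -6.0, 6.8]
grip_width: 0.0344
t 10.80 alpha 0.492 r 60.8 Ft 6.94 Fr 2.52 Fz 6.8 z 0.1017 tilt [ 0.002 -0.015] yaw_err -4.8
  d 0.05 mm [1.3 2.8] yaw 1.9
  d 0.1 mm [2.9 5.4] yaw -0.9
  d 0.15 mm [4.5 8. ] yaw -3.8
clock: 10.9
tool_pos: [0.5195, -0.0009, 0.1019]
eef_rot: [-1.384, -0.907, 0.919]
ft_force: [0.4, -6.6, -2.6]
grip_width: 0.0344
t 10.90 alpha 0.508 r 60.8 Ft 6.24 Fr -2.33 Fz -2.6 z 0.1019 tilt [ 0.001 -0.015] yaw_err -6.0
  d 0.05 mm [1.2 2.8] yaw 3.1
clock: 11.0
tool_pos: [0.5201, -0.0002, 0.1019]
eef_rot: [-1.396, -0.879, 0.893]
ft_force: [0.1, -7.1, -2.8]
grip_width: 0.0344
t 11.00 alpha 0.522 r 60.7 Ft 6.70 Fr -2.27 Fz -2.8 z 0.1019 tilt [-0.    -0.015] yaw_err -7.2
  d 0.05 mm [0.9 2.9] yaw 4.4
  d 0.1 mm [2.5 5.5] yaw 1.5
  d 0.15 mm [4.2 8. ] yaw -1.4
```

```bash
python3 -m crank '0.0014 0.0027 -0.001 0.3 0 0;0.0015 0.0026 0 0.3 0 -1'; python3 L.py 0.05;python3 -m crank '0.0015 0.0025 0 0.2 0 -2'; python3 L.py 0.05;python3 -m crank '0.0015 0.0025 0 0 0 -2'; python3 L.py .05;python3 -m crank '0.0015 0.0025 0 0 0 -2'; python3 L.py .05 .1
```

```text
clock: 11.2
tool_pos: [0.5213, 0.0026, 0.1014]
eef_rot: [-1.396, -0.863, 0.88]
ft_force: [-3.7, -5.8, -0.3]
grip_width: 0.0342
t 11.20 alpha 0.574 r 60.6 Ft 6.73 Fr 1.41 Fz -0.3 z 0.1014 tilt [-0.005 -0.011] yaw_err -5.2
  d 0.05 mm [1.3 2.7] yaw 2.3
clock: 11.3
tool_pos: [0.5222, 0.0038, 0.1015]
eef_rot: [-1.406, -0.835, 0.854]
ft_force: [-1.4, -6.5, -1.0]
grip_width: 0.0342
t 11.30 alpha 0.599 r 60.6 Ft 6.56 Fr -1.16 Fz -1.0 z 0.1015 tilt [-0.007 -0.01 ] yaw_err -5.8
  d 0.05 mm [1.3 2.8] yaw 3.0
clock: 11.4
tool_pos: [0.5231, 0.0049, 0.1014]
eef_rot: [-1.42, -0.806, 0.829]
ft_force: [-1.5, -7.5, -1.2]
grip_width: 0.034
t 11.40 alpha 0.623 r 60.6 Ft 7.42 Fr -1.62 Fz -1.2 z 0.1014 tilt [-0.009 -0.014] yaw_err -6.5
  d 0.05 mm [1.2 2.8] yaw 3.6
clock: 11.5
tool_pos: [0.5241, 0.006, 0.1013]
eef_rot: [-1.433, -0.776, 0.804]
ft_force: [-1.7, -7.5, 0.2]
grip_width: 0.0339
t 11.50 alpha 0.648 r 60.5 Ft 7.48 Fr -1.60 Fz 0.2 z 0.1013 tilt [-0.01  -0.017] yaw_err -7.1
  d 0.05 mm [1.1 2.9] yaw 4.2
  d 0.1 mm [3.  5.2] yaw 1.4
```

```bash
for k in 1; do python3 -m crank '0.0016 0.0026 0 0.3 0 0'; python3 L.py 0.05;python3 -m crank '0.0016 0.0025 0 0.2 0 -1'; python3 L.py 0.05;python3 -m crank '0.0016 0.0025 0 0.2 0 -1'; python3 L.py .05;python3 -m crank '0.0017 0.0025 0 0 0 -1'; python3 L.py .05 .1; done | grep -v '^[cteg][a-z]*_*[a-z]*:'
```

```text
ft_force: [-4.9, -5.7, 2.6]
t 11.60 alpha 0.670 r 60.6 Ft 7.25 Fr 1.90 Fz 2.6 z 0.1013 tilt [-0.013 -0.015] yaw_err -5.9
  d 0.05 mm [1.5 2.7] yaw 3.0
ft_force: [-2.5, -6.4, 1.3]
t 11.70 alpha 0.698 r 60.8 Ft 6.79 Fr -0.76 Fz 1.3 z 0.1012 tilt [-0.016 -0.014] yaw_err -5.3
  d 0.05 mm [1.8 2.5] yaw 2.4
ft_force: [-3.3, -6.2, 1.3]
t 11.80 alpha 0.721 r 60.9 Ft 7.03 Fr -0.09 Fz 1.3 z 0.1012 tilt [-0.018 -0.014] yaw_err -5.0
  d 0.05 mm [2.  2.3] yaw 2.1
ft_force: [-2.2, -6.3, 0.2]
t 11.90 alpha 0.743 r 61.0 Ft 6.57 Fr -1.30 Fz 0.2 z 0.1012 tilt [-0.021 -0.017] yaw_err -4.7
  d 0.05 mm [2.1 2.2] yaw 1.9
  d 0.1 mm [4.3 4.4] yaw -1.0
```

```bash
for k in 1; do python3 -m crank '0.002 0.0023 0 0.3 -0.4 -1'; python3 L.py 0.05;python3 -m crank '0.002 0.0023 0 0.3 -0.4 -1'; python3 L.py 0.05;python3 -m crank '0.002 0.0023 0 0.3 -0.4 -1'; python3 L.py .05;python3 -m crank '0.002 0.0023 0 0 0 -1'; python3 L.py .05 .1; done | grep -v '^[cteg][a-z]*_*[a-z]*:'
```

```text
ft_force: [-4.7, -5.6, 2.8]
t 12.00 alpha 0.769 r 60.9 Ft 7.17 Fr 1.03 Fz 2.8 z 0.1012 tilt [-0.017 -0.014] yaw_err -4.2
  d 0.05 mm [2.2 2.2] yaw 1.3
ft_force: [-4.4, -5.2, 2.9]
t 12.10 alpha 0.794 r 60.8 Ft 6.78 Fr 0.88 Fz 2.9 z 0.1013 tilt [-0.013 -0.012] yaw_err -3.8
  d 0.05 mm [2.3 2.1] yaw 0.9
ft_force: [-4.3, -7.2, 1.5]
t 12.20 alpha 0.816 r 60.8 Ft 8.36 Fr -0.57 Fz 1.5 z 0.1013 tilt [-0.009 -0.01 ] yaw_err -3.5
  d 0.05 mm [2.3 2.1] yaw 0.7
ft_force: [-4.7, -7.5, 1.6]
t 12.30 alpha 0.834 r 60.8 Ft 8.84 Fr -0.50 Fz 1.6 z 0.1013 tilt [-0.012 -0.014] yaw_err -3.5
  d 0.05 mm [2.4 2. ] yaw 0.7
  d 0.1 mm [4.7 4. ] yaw -2.2
```

```bash
for k in 1; do python3 -m crank '0.0022 0.002 0 0.3 -0.3 -1'; python3 L.py 0.05;python3 -m crank '0.0022 0.002 0 0.2 -0.2 -1'; python3 L.py 0.05;python3 -m crank '0.0022 0.002 0 0.2 -0.2 -1'; python3 L.py .05 .1; done | grep -v '^[cteg][a-z]*_*[a-z]*:'
```

```text
ft_force: [-7.1, -6.3, 3.2]
t 12.40 alpha 0.852 r 60.7 Ft 9.34 Fr 1.97 Fz 3.2 z 0.1012 tilt [-0.011 -0.012] yaw_err -3.5
  d 0.05 mm [2.3 2. ] yaw 0.6
ft_force: [-6.9, -7.8, 3.6]
t 12.50 alpha 0.859 r 60.7 Ft 10.34 Fr 0.83 Fz 3.6 z 0.1012 tilt [-0.012 -0.012] yaw_err -4.1
  d 0.05 mm [2.3 2.1] yaw 1.2
ft_force: [-7.1, -8.5, 3.1]
t 12.60 alpha 0.870 r 60.7 Ft 11.10 Fr 0.47 Fz 3.1 z 0.1012 tilt [-0.013 -0.013] yaw_err -4.5
  d 0.05 mm [2.2 2.1] yaw 1.6
  d 0.1 mm [4.6 4. ] yaw -1.3
```

```bash
for k in 1; do python3 -m crank '0.002 0.0019 0 0.2 -0.2 0'; python3 L.py 0.05;python3 -c "
from h import *
from L import lev
for i in range(3): ctrl.capture('top'); lev((),)"; done | grep -v '^[cteg][a-z]*_*[a-z]*:'
```

```text
ft_force: [-7.6, -7.3, 4.4]
t 12.70 alpha 0.876 r 60.7 Ft 10.46 Fr 1.50 Fz 4.4 z 0.1012 tilt [-0.015 -0.013] yaw_err -4.1
  d 0.05 mm [2.3 2. ] yaw 1.2
t 12.75 alpha 0.878 r 60.7 Ft 9.64 Fr 1.08 Fz 4.1 z 0.1012 tilt [-0.015 -0.013] yaw_err -3.9
t 12.80 alpha 0.877 r 60.7 Ft 10.91 Fr 1.29 Fz 3.1 z 0.1012 tilt [-0.015 -0.013] yaw_err -4.0
t 12.85 alpha 0.875 r 60.7 Ft 10.24 Fr 1.90 Fz 3.8 z 0.1012 tilt [-0.015 -0.013] yaw_err -4.1
```

```bash
for k in 1; do python3 -m crank '0.0023 0.002 0 0 0 -1'; python3 L.py 0.05; python3 -m crank '0.0023 0.002 0 0 0 -1'; python3 L.py 0.05;python3 -c "
from h import *
from L import lev
for i in range(3): ctrl.capture('top'); lev((),)"; done | grep -v '^[cteg][a-z]*_*[a-z]*:'
```

```text
ft_force: [-7.2, -8.0, 3.3]
t 12.95 alpha 0.883 r 60.7 Ft 10.69 Fr 0.67 Fz 3.3 z 0.1011 tilt [-0.02  -0.018] yaw_err -4.7
  d 0.05 mm [2.3 2.1] yaw 1.8
ft_force: [-6.9, -9.1, 3.0]
t 13.05 alpha 0.887 r 60.7 Ft 11.41 Fr -0.29 Fz 3.0 z 0.1010 tilt [-0.025 -0.022] yaw_err -5.4
  d 0.05 mm [2.2 2.1] yaw 2.6
t 13.10 alpha 0.886 r 60.8 Ft 11.11 Fr 0.29 Fz 4.5 z 0.1010 tilt [-0.026 -0.022] yaw_err -5.5
t 13.15 alpha 0.889 r 60.8 Ft 11.15 Fr 0.57 Fz 3.1 z 0.1009 tilt [-0.026 -0.022] yaw_err -5.3
t 13.20 alpha 0.885 r 60.8 Ft 11.16 Fr 1.39 Fz 3.6 z 0.1010 tilt [-0.025 -0.022] yaw_err -5.5
```

```bash
for k in 1; do python3 -m crank '0.0026 0.0022 0 0.5 -0.5 0'; python3 L.py 0.05; python3 -m crank '0.0026 0.0022 0 0.5 -0.5 0'; python3 L.py 0.05; done | grep -v '^[cteg][a-z]*_*[a-z]*:'
```

```text
ft_force: [-9.9, -7.8, 6.5]
t 13.30 alpha 0.900 r 60.7 Ft 12.25 Fr 2.71 Fz 6.5 z 0.1010 tilt [-0.023 -0.017] yaw_err -4.6
  d 0.05 mm [2.3 2. ] yaw 1.7
ft_force: [-9.9, -8.3, 6.3]
t 13.40 alpha 0.905 r 60.9 Ft 12.75 Fr 2.35 Fz 6.3 z 0.1011 tilt [-0.021 -0.013] yaw_err -4.3
  d 0.05 mm [2.4 1.9] yaw 1.4
```

```bash
python3 -c "
from h import *
from L import lev
for i in range(4): ctrl.capture('top'); lev((),)"
```

```text
t 13.45 alpha 0.904 r 60.9 Ft 12.14 Fr 1.66 Fz 5.0 z 0.1011 tilt [-0.02  -0.012] yaw_err -4.3
t 13.50 alpha 0.907 r 60.8 Ft 11.23 Fr 1.51 Fz 5.1 z 0.1011 tilt [-0.02  -0.013] yaw_err -4.2
t 13.55 alpha 0.906 r 60.9 Ft 12.07 Fr 1.60 Fz 5.2 z 0.1010 tilt [-0.02  -0.013] yaw_err -4.2
t 13.60 alpha 0.906 r 60.8 Ft 12.17 Fr 2.50 Fz 7.0 z 0.1011 tilt [-0.02  -0.013] yaw_err -4.3
```

```bash
for k in 1; do python3 -m crank '0.0026 0.0022 0 0 0 0'; python3 L.py 0.05; python3 -c "
from h import *
from L import lev
for i in range(3): ctrl.capture('top'); lev((),)"; done | grep -v '^[cteg][a-z]*_*[a-z]*:'
```

```text
ft_force: [-9.8, -8.7, 3.7]
t 13.70 alpha 0.911 r 61.0 Ft 12.91 Fr 1.93 Fz 3.7 z 0.1010 tilt [-0.027 -0.017] yaw_err -3.9
  d 0.05 mm [2.6 1.7] yaw 1.0
t 13.75 alpha 0.910 r 61.0 Ft 12.27 Fr 1.38 Fz 5.9 z 0.1010 tilt [-0.027 -0.017] yaw_err -3.9
t 13.80 alpha 0.913 r 61.0 Ft 12.20 Fr 1.76 Fz 5.0 z 0.1010 tilt [-0.027 -0.017] yaw_err -3.8
t 13.85 alpha 0.914 r 61.0 Ft 12.28 Fr 2.75 Fz 4.7 z 0.1009 tilt [-0.027 -0.017] yaw_err -3.8
```

```bash
python3 -m crank '-0.004 -0.0035 0 0 0 0;-0.0035 -0.003 0 0 0 0;0 0 0 0 0 0'; python3 L.py .05; python3 -m crank '0 0 0.015 0 0 0;0 0 0.02 0 0 0;0 0 0.02 0 0 0;0 0 0.03 0 0 0;0 0 0.03 0 0 0'; python3 -m crank '-0.02 0.03 0.03 0 0 0;-0.02 0.03 0 0 0 0;0 0.03 0 0 0 0;0 0.03 0 0 0 0;0 0 0 0 0 0'; python3 -c "
from h import *;st()
c=ctrl.capture('top');cv2.imwrite('pics/t3.png',cv2.resize(c['img'][130:260,190:370,::-1],(792,572),interpolation=cv2.INTER_CUBIC))
c=ctrl.capture('side');cv2.imwrite('pics/s3.png',cv2.resize(c['img'][145:255,200:340,::-1],(763,600),interpolation=cv2.INTER_CUBIC))"
```

```text
clock: 14.15
tool_pos: [0.526, 0.012, 0.1016]
eef_rot: [-1.483, -0.606, 0.655]
ft_force: [-0.7, 0.2, -0.2]
grip_width: 0.0338
t 14.15 alpha 0.755 r 63.6 Ft 0.16 Fr 0.70 Fz -0.2 z 0.1016 tilt [-0.026 -0.017] yaw_err -12.9
  d 0.05 mm [3.3 1.8] yaw 10.0
clock: 14.65
tool_pos: [0.5235, 0.0134, 0.2198]
eef_rot: [-1.479, -0.602, 0.659]
ft_force: [-0.3, 0.2, -0.3]
grip_width: 0.0343
clock: 15.15
tool_pos: [0.4865, 0.138, 0.2673]
eef_rot: [-1.486, -0.62, 0.639]
ft_force: [-0.6, -0.8, 0.4]
grip_width: 0.0346
t 15.15 tcp [0.4865 0.138  0.2673] xyaw 46.1 tilt [-0.008 -0.012 -1.   ] q6 -0.63 F [-0.58 -0.84  0.37] w 0.0346
```

View pics/t3.png

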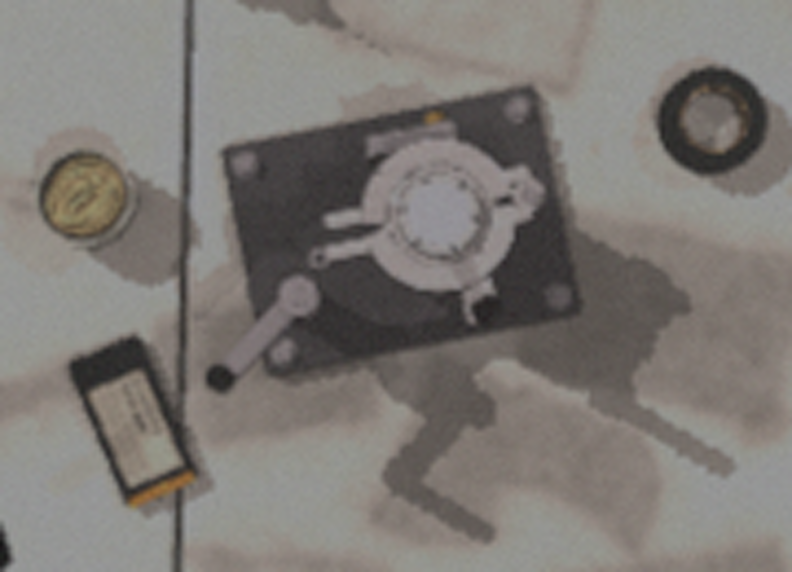

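View pics/s3.png

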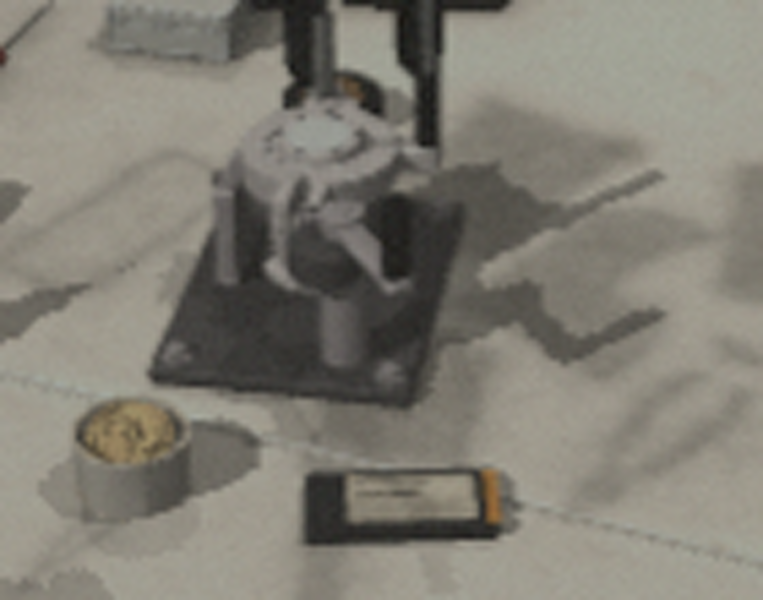

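```bash
python3 - <<'E'
from h import *
c=ctrl.capture("top")
P=lambda u,v:((u+.5)/4.4-.5+190,(v+.5)/4.4-.5+130)
g=onz(c,P(219,378),.136)-pivot;print("lever",np.radians(-167.725)-np.arctan2(g[1],g[0])+2*np.pi*(g[1]>0),np.linalg.norm(g))
q=onz(c,P(487,303),.135)-hinge;print("peg",np.degrees(np.arctan2(q[1],q[0])),"shut 158.1")
w=onz(c,P(437,212),.089);print("cap",(w-H[:2])*1e3)
E
```

```text
lever 0.9293889032815468 0.06115889491597676
peg 156.3521358376859 shut 158.1
cap [-0.58237992  2.0456872 ]
```

```bash
python3 -c "
from cell import ctrl;print(ctrl.job_done())"
```

```text
the job is handed in; nothing more can be done
None
```

The ring is shut, the cam lever is drawn tight, and the job was handed in at about 15 s of the 72 s allowed. No verdict was reported.

- **Ring:** I straddled the peg with part-open fingers and swung it shut. The push reached about 16 N at the peg, against the roughly 8 N needed to seat the cap. The last top picture puts the ring about 0.03 rad from shut.
- **Lever:** I pushed the grip clockwise from about 0.15 rad. The load began to climb near 0.80 rad, and I stopped at about 0.91 rad. The force at the grip there was about 12.3 to 12.9 N while turning and about 12.2 N holding, with roughly ±0.6 N of noise.
- **After letting go:** the top picture puts the lever at about 0.93 rad, so it stayed put. The cap is about 2 mm off the canister's axis, and the tin, tape and battery show no visible movement. The wrist force had returned to noise level and the arm was clear.

**Not settled:**
- Slack force read about 6.5 to 7 N instead of the stated 5 to 6 N, probably because I was turning faster then.
- The load climbed to 12.5 N over about 0.1 rad, well short of the 0.3 rad quoted as the upper end.
- The ring's pressure on the cap could not be measured directly.

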